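# Clamp a lap-shear specimen in the T-handle bonding press

### The arm

A 6-joint arm with a two-finger parallel gripper is mounted at the origin on a cart in front of the work surface, level with it; the furniture and walls round the work are solid. World frame = base frame: x ahead of the robot, y to its left, z up, the work surface at z = 0. Lengths are in mm, angles in rad, forces in N, time in s.
With the tool pointing down it reaches from about 400 to 925 mm from the base axis. Payload 3.4 kg.
Tool frame: the origin (TCP) lies midway between the tips of the shut fingers; the grasp point (between the pads) lies 19 mm behind it (ctrl.grasp_offset is the distance from the TCP to the grasp point, in mm); z points along the fingers, y is the line along which they close (so a half turn about z gives the same grasp; the last joint's range is limited). The gripper opens to 85 mm and grips with 20 to 120 N. Pads are 22 mm wide; open, the fingers measure 114 mm over their backs; the gripper's body (76 mm by 85 mm) begins 54 mm behind the grasp point. The pads swing forward as they close: fully open they stand 13 mm farther back than shut.
Start: joints at [-1.395, 0.307, 1.506, -0, 1.328, -0.073], TCP at [141.564, -557.307, 231.305] pointing down, gripper open.
Joint ranges: [-3.12, 3.12], [-1.05, 2.28], [0.14, 2.33], [-1.42, 4.57], [0.1, 2.73], [-2.68, 2.68]. Speed limits (rad/s): [2.57, 2.57, 3.14, 3.14, 3.14, 3.14].

### API

Orientations are given as a unit quaternion [w, x, y, z].
In Python, from station import ctrl gives the robot as it stands. The module is installed in compiled form; this text tells all that it offers.
- The arm moves only by the tool step_arm, never from a script. Its argument "deltas" is a list of rows, each a list of 5 numbers: the shift along the tool's x, y, z in m, then the turn about the tool's z in rad, then the opening, from -1 (shut) to 1 (fully open). A call has 1 to 12 rows; each row shifts and turns the commanded pose from where the row before left it, along the tool's axes as they then stand; what a row does not reach is not made up. A row lasts 1/8 s, in which the tool goes at most 62.5 mm and 10.7 degrees, less where a joint would pass 70% of its speed; a pose out of reach is approached as far as the arm can. A call is refused whole if a number of a shift passes 0.0625 or a number of a turn 0.188, either way. A call with a gripper value outside its range is refused whole. The fingers move at their own pace and stop on an object; "squeeze" is the grip in N (left out, the last holds). Time passes only in rows, so rows that do not move let the fingers close. It gives the time, the measured TCP pose, the force, the opening and the grip force at its end, in the units of the state.
- ctrl.get_state(): the state, without advancing time (a new reading comes with each control period).
- ctrl.capture(name): name is "scene" or "top" or "wrist"; returns the picture (480x640x3 uint8, red, green, blue); there is no depth.
- ctrl.calibration(name): a dict with "fx", "fy", "cx", "cy" (pixels), "extrinsics" (4x4, takes a point from world to camera coordinates); the wrist camera has in their place "tool_from_camera" (4x4, takes a point from camera to tool coordinates, whose origin is the TCP and whose axes are the flange's). Camera axes: x right, y down, z forward; pixel columns grow to the right and rows downward; lengths in mm; the calibration is good to about 2 mm. The wrist camera is an equidistant fisheye: a pixel r from the principal point sees the ray r / f radians off the axis. A picture is of the moment at which its call begins: read the wrist's pose just before it. calibration takes no time and is no camera call.
- ctrl.sign_off(): hands the job in; it is judged then, once.
The state is a dict: "time": time; "joints": joint angles; "dq": joint speeds; "joint_efforts": joint torques, N m; "position": TCP position; "tool_rot": TCP orientation; "wrist_force": force on the tool from outside, world axes, zero at the start; "ft_torque": the same for the moment, N m; "finger_gap": finger opening in mm; "gripper_force": force on a finger pad.
Only numpy, scipy, OpenCV 4.12 (cv2) and the standard library are available. Lean on these libraries where they do the work, as an engineer would, in place of code of your own. Each camera call takes 0.05 s, during which the arm holds its last target. There are 200 camera calls.

### The job

Push the bonded specimen along the channel of the small press until it is fully home against the end stop, then wind the T-handle clockwise (seen from above), half a turn at a time on alternate ends of the bar, until the foot grips the specimen firmly. The running thread is evenly stiff; stop once the handle has become clearly heavier, about half as heavy again, and do not overtighten it. Leave the specimen clamped at the stop and do not disturb the tools lying around.

Things in the scene. Friction and masses are not known exactly. Their poses are not given: they have to be found in the camera images.
- press: Grey press fixed to the worktop. Origin: on the worktop, on the vertical screw axis; z up. A channel runs along its y: bed at z 12 mm between steel rails (inner faces x = -16.5 and 16.5 mm, tops z 20 mm, y -55 to 95 mm). Bed plate: x -55 to 95, y -75 to 115 mm. Column behind the channel: x 50 to 86 mm, 44 mm wide in y
- press_stop (a point): Middle of the end stop's face, 22 mm above the worktop, at y = +96 mm of the press: a steel block 32 mm high across the far (+y) end of the channel
- press_head: Column and overhanging arm with screw, T-handle and foot; origin and axes as the press. Arm: x -26 to 86 mm, 44 mm wide, top at z 120 mm; bush of 44 mm diameter round the screw up to z 128 mm. Foot: dark disc of 26 mm diameter under the arm, does not turn, starts 10 to 26 mm above the specimen; its stem length differs each time and no listed pose shows it: feel where it touches
- thandle (a joint): Turn of the T-handle, rad, grows clockwise seen from above (tightening); 0 when end a points along the press's +x; starts at -0.6 to 0.6. Each turn lowers handle and foot by 24 mm (3.8 mm per rad). Touching comes 2.7 to 6.7 rad after the start. Constant thread friction 0.42 N m either way (6 N at 70 mm from the axis); it stays where it is left
- handle_hub (a point): Centre of the T-handle, on the screw axis, on the bar's centre line, about 0.20 m up at the start; hub 36 mm diameter, 17 mm above and below. Behind the foot is a stiff spring (35 N/mm): from touching on the torque climbs 0.5 N m per rad (7 N per rad at 70 mm). Well tightened: 0.6 to 0.75 N m in all (45 to 85 N under the foot); 0.84 N m (110 N) is too much
- handle_end_a (a point): Grip point on one arm of the T-handle, on the centre line of the level steel bar (12 mm diameter), 70 mm from the screw axis; its x axis points outwards. The bar is bare from 18 to 86 mm from the axis on both sides, then has a knob of 20 mm diameter up to 100 mm
- handle_end_b (a point): Grip point on the other arm of the bar, 70 mm from the screw axis, opposite end a; this point's x axis points inwards to the hub
- specimen: Loose bonded specimen, about 0.25 kg: two aluminium strips 30 mm wide, 5 mm thick, 113 mm long, overlapping in the middle; 192 mm long, 10 mm thick at the overlap. Origin: centre of its underside; y along its length. Lies in the channel (1.5 mm play each side), drawn out 30 to 55 mm to the press's -y. Home: centre on the screw axis, far end on the stop. Slides with 1 to 3 N
- specimen_centre (a point): Middle of the specimen, half-way up the overlap (5 mm above its underside)
- specimen_tail (a point): Middle of the specimen's free end face at its -y end, which sticks out of the channel and is the place to push; the lower strip is here, its edge 12 to 17 mm above the worktop, 30 mm wide, with no bed plate beneath
- tape_measure: Bystander: tape measure, 64x75x30 mm, origin at the centre of its underside
- screwdriver: Bystander: screwdriver, 192 mm long, 29 mm thick handle, origin at the centre of its underside
- radius_gauge: Bystander: flat plastic radius gauge, 52x52x9 mm, origin at the centre of its underside

How it is judged (in metres and radians):
On the way, in this order (a step that is already met when the one before it is completed fails the run):
1. the specimen is home against the stop (its centre within 3 mm of the screw axis along the channel), not yet clamped (y of specimen_centre in the frame of press above -0.003 m and contact force between press_head and specimen below 5 N), for 0.2 s.
2. the foot presses on the specimen with more than 35 N (contact force between press_head and specimen above 35 N), for 0.2 s.
At the end, for the whole second after the job is handed in: The specimen lies still in the channel, its centre within 3 mm of the screw axis along the channel (home against the stop), and the foot presses on it with 35 to 110 N (contact force between press_head and specimen between 35 and 110 N and y of specimen_centre in the frame of press between -0.003 and 0.003 m and angle between the y axis of specimen and the y axis of press, either way round below 0.1 rad and linear speed of specimen below 0.01 m/s); the robot touches nothing.
It fails at once if the foot presses on the specimen with more than 110 N (overtightened) (contact force between press_head and specimen above 110 N).
It fails at once if the tape measure, the screwdriver or the radius gauge is moved by more than 20 mm (distance of any of tape_measure, screwdriver, radius_gauge from where it was at the start of the episode above 0.02 m).
It also fails if it takes over 72 s, if anything falls off the work surface, if the arm or the gripper's body presses on something with over 40 N, if the wrist force passes 120 N, or if a joint passes its speed limit or range.

## Working session

There is one attempt and no reset: what is moved stays moved. The work goes in short steps, Python scripts to look and compute and a tool call to move; the robot and the scene stay as the last step left them, time stands still between calls to the robot, and variables do not carry over. Pictures are saved under pics/ and viewed, at most 10 in all, crops included, and the job is handed in when it is done.

Besides the shell and the picture viewer there is one more tool, called after "Request:" as name(argument=value, ...), one argument or row to a line, values as JSON. step_arm: Moves the arm, as the interface text tells. Its arguments: {"type":"object","properties":{"deltas":{"type":"array"},"squeeze":{"type":"number"}},"required":["deltas"]}

```bash
mkdir -p pics; cat > h.py <<'E'
from station import ctrl
import numpy as np, cv2
def save(n,f): 
    im=ctrl.capture(n); cv2.imwrite('pics/'+f,im[:,:,::-1]); return im
def ray(n,u,v):
    c=ctrl.calibration(n);E=np.array(c['extrinsics']);R=E[:3,:3];t=E[:3,3]
    d=R.T@np.array([(u-c['cx'])/c['fx'],(v-c['cy'])/c['fy'],1]);return -R.T@t,d
def onz(n,u,v,z):
    o,d=ray(n,u,v);return o+d*(z-o[2])/d[2]
def proj(n,p):
    c=ctrl.calibration(n);E=np.array(c['extrinsics']);q=E[:3,:3]@np.array(p)+E[:3,3]
    return np.array([c['cx']+c['fx']*q[0]/q[2],c['cy']+c['fy']*q[1]/q[2]])
E
python3 - <<'E'
from h import *
s=ctrl.get_state();print(s)
save('scene','s1.png');save('top','t1.png')
for n in('scene','top'):print(ctrl.calibration(n))
print(ctrl.calibration('wrist'))
E
```

```text
{'time': 0.0, 'joints': array([-1.39549701e+00,  3.07575419e-01,  1.50767936e+00, -5.59849208e-06,
        1.32840667e+00, -7.34650560e-02]), 'dq': array([ 0.00089921, -0.00051523,  0.00080933,  0.00065652,  0.0004866 ,
        0.00024244]), 'joint_efforts': array([-2.82081535e-03, -4.57554817e+01, -2.51917845e+01, -3.83262632e-04,
        1.34202756e-02,  9.79513686e-06]), 'position': array([ 141.4393358 , -556.6061242 ,  230.37741183]), 'tool_rot': array([-1.03291795e-03,  9.92273889e-01,  1.24062319e-01, -5.53589600e-05]), 'wrist_force': array([-0.64176165,  0.22584805, -0.81196894]), 'ft_torque': array([ 0.0073021 , -0.01919842,  0.02800533]), 'gripper_force': 0.0, 'finger_gap': 85.36720377226273}
{'fx': 509.27088122469837, 'fy': 509.27088122469837, 'cx': 323.4258949828726, 'cy': 247.767382943102, 'extrinsics': array([[-7.67359013e-01, -6.41215074e-01, -1.83701995e-03,
         4.96637535e+02],
       [-4.62432729e-01,  5.55385569e-01, -6.91160503e-01,
         3.50215854e+02],
       [ 4.44202787e-01, -5.29518743e-01, -7.22698958e-01,
         1.06025005e+03],
       [ 0.0000000
[... 290 characters left out ...]
01,  4.66333845e-03, -1.18549728e-01,
         6.22591726e+02],
       [ 1.18606551e-01,  1.47953908e-02, -9.92831095e-01,
         1.09615432e+03],
       [ 0.00000000e+00,  0.00000000e+00,  0.00000000e+00,
         1.00000000e+00]])}
{'fx': 371.64829954431775, 'fy': 371.64829954431775, 'cx': 322.0663710897653, 'cy': 238.8651358446907, 'tool_from_camera': array([[-5.82913117e-04, -9.44530060e-01, -3.28424459e-01,
         8.44863736e+01],
       [ 9.99999651e-01, -3.53754466e-04, -7.57498961e-04,
        -1.60693259e+00],
       [ 5.99298920e-04, -3.28424786e-01,  9.44529936e-01,
        -1.43129340e+02],
       [ 0.00000000e+00,  0.00000000e+00,  0.00000000e+00,
         1.00000000e+00]])}
```

View pics/s1.png

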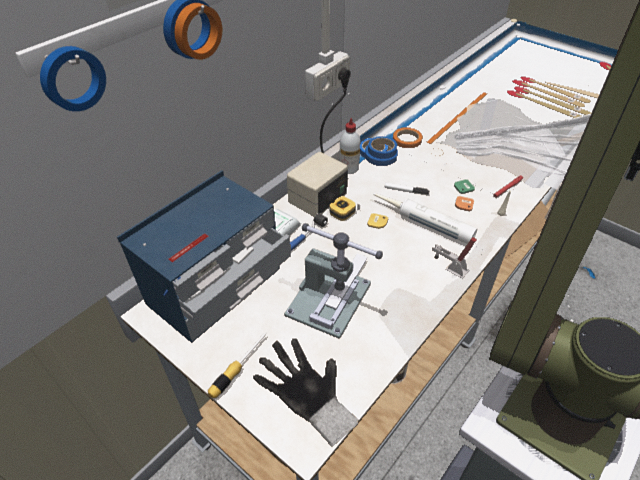

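View pics/t1.png

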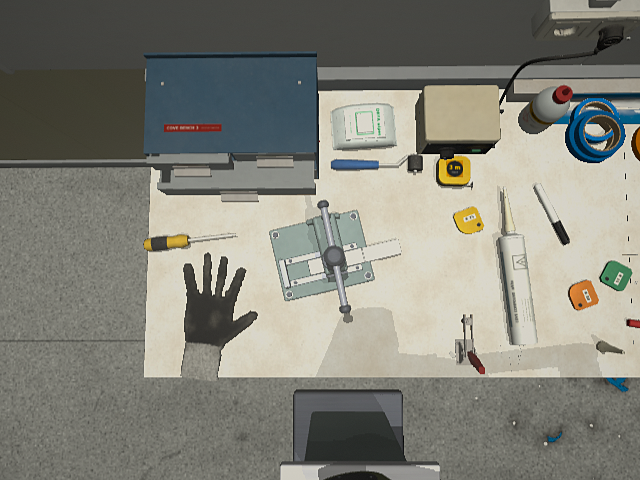

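The scene view shows the press at about (330,290), with the column behind it. In the top view the handle hub is at about (334,256), with bar ends at (323,204) and (347,317). The specimen tail points right, near (400,246), and the stop is at about (283,272).

```bash
python3 - <<'E'
from h import *
im=cv2.imread('pics/t1.png')[190:330,260:420];cv2.imwrite('pics/t1c.png',cv2.resize(im,None,fx=5,fy=4.2857,interpolation=cv2.INTER_CUBIC) if 0 else cv2.resize(im,(640,560),interpolation=cv2.INTER_CUBIC))
im=cv2.imread('pics/s1.png')[215:345,275:395];cv2.imwrite('pics/s1c.png',cv2.resize(im,(552,598),interpolation=cv2.INTER_CUBIC))
E
```

```text
(no output)
```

View pics/t1c.png

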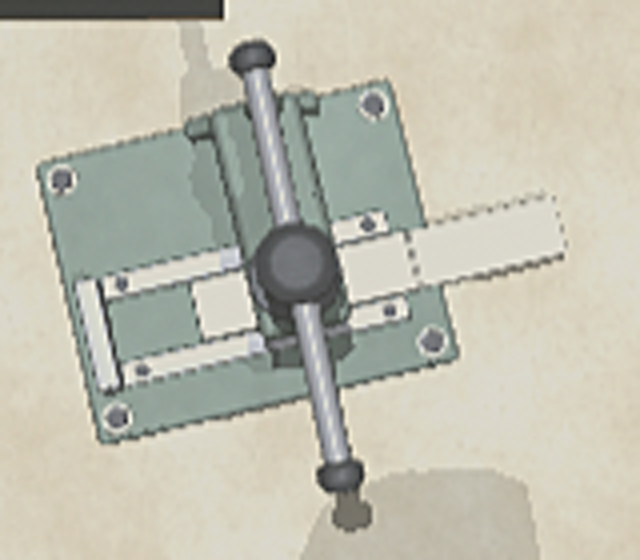

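View pics/s1c.png

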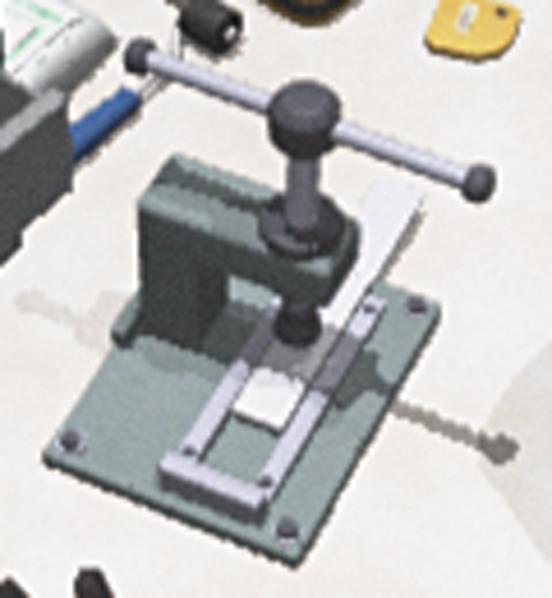

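In the top crop the plate corners are at (40,163), (388,82), (458,357) and (102,443). The tail edge runs from (550,193) to (566,258), and the knobs are at (252,57) and (341,475). In the scene crop the knobs are at (140,55) and (478,183).

```bash
python3 - <<'E'
from h import *
T=lambda a,b:(260+a/4-.375,190+b/4-.375); S=lambda a,b:(275+a/4.6-.4,215+b/4.6-.4)
P=np.array([onz('top',*T(*q),12)[:2] for q in[(40,163),(388,82),(458,357),(102,443)]])
Q=np.array([[95,115],[95,-75],[-55,-75],[-55,115]],float)
pm,qm=P.mean(0),Q.mean(0)
H=(Q-qm).T@(P-pm);a=np.arctan2(H[0,1]-H[1,0],H[0,0]+H[1,1])
R=np.array([[np.cos(a),-np.sin(a)],[np.sin(a),np.cos(a)]]);o=pm-R@qm
print('yaw',a,'origin',o,'res',(P-(Q@R.T+o)).round(1).tolist())
P2=np.array([onz('scene',*S(*q),12)[:2] for q in[(42,455),(440,312),(297,565)]]);print('scene corners press',((P2-o)@R).round(1))
for q in[(550,193),(566,258)]:
  print('tail press',(R.T@(onz('top',*T(*q),17)[:2]-o)).round(1))
def tri(t,s):
  (o1,d1),(o2,d2)=ray('top',*t),ray('scene',*s)
  k=np.linalg.lstsq(np.c_[d1,-d2],o2-o1,rcond=None)[0];a,b=o1+k[0]*d1,o2+k[1]*d2;return (a+b)/2,np.linalg.norm(a-b)
for n,t,s in(('upper',(252,57),(140,55)),('lower',(341,475),(478,183)),('hub',(297,262),(303,118))):
  p,e=tri(T(*t),S(*s));print(n,p.round(1),e.round(1),(R.T@(p[:2]-o)).round(1))
E
```

```text
yaw 0.229589847062487 origin [555.26864949  51.94559751] res [[-0.5, -2.3], [-2.2, 1.8], [1.3, 1.6], [1.3, -1.1]]
scene corners press [[ 91.1 114.7]
 [-57.1 -68.6]
 [-57.8 116.4]]
tail press [  17.2 -139.6]
tail press [ -17.1 -139.3]
upper [644.2  70.3 202.5] 2.3 [90.8 -2.4]
lower [464.4  33.3 202. ] 1.4 [-92.7   2.5]
hub [555.3  51.4 200.9] 1.5 [-0.1 -0.5]
```

Request:
step_arm(
  deltas=[
    [0.045,-0.0275,0,0.019,-1],
    [0.045,-0.0275,0,0,-1],
    [0.045,-0.0275,0,0,-1],
    [0.045,-0.0275,0,0,-1],
    [0.045,-0.0275,0,0,-1],
    [0.045,-0.0275,0,0,-1],
    [0.045,-0.0275,0,0,-1],
    [0.045,-0.0275,0,0,-1],
    [0.045,-0.0275,0,0,-1],
    [0.045,-0.0275,0,0,-1],
    [0.045,-0.0275,0,0,-1],
    [0.045,-0.0275,0,0,-1],
  ],
)

```text
time: 1.6
position: [592.3, -110.8, 230.8]
tool_rot: [-0.0, 0.993, 0.115, -0.0]
wrist_force: [0.6, -1.0, 0.5]
finger_gap: -0.1
gripper_force: 0.0
```

```bash
cat >> h.py <<'E'
YAW=.2296;O=np.array([555.3,51.9]);Rp=np.array([[np.cos(YAW),-np.sin(YAW)],[np.sin(YAW),np.cos(YAW)]])
from scipy.spatial.transform import Rotation as Ro
def st():
    s=ctrl.get_state();q=s['tool_rot'];M=Ro.from_quat([q[1],q[2],q[3],q[0]]).as_matrix()
    p=s['position'];f=s['wrist_force']
    print('t',round(s['time'],2),'press',(Rp.T@(p[:2]-O)).round(1),'z',p[2].round(1),'toolyaw-press',round(np.arctan2(M[1,0],M[0,0])-YAW,3),'tilt',M[:2,2].round(3),
     'F press',(Rp.T@f[:2]).round(1),f[2].round(1),'M',s['ft_torque'].round(2),'gap',round(s['finger_gap'],1),'grip',round(s['gripper_force'],1),'j',s['joints'].round(2))
    return s,M
E
python3 -c "
from h import *
st()"
```

```text
t 1.6 press [  -1.  -166.9] z 230.8 toolyaw-press 0.0 tilt [-0.001  0.   ] F press [ 0.4 -1.1] 0.5 M [-0.03  0.02  0.02] gap -0.1 grip 0.0 j [-0.25  0.35  1.45 -0.    1.35  1.09]
```

Request:
step_arm(
  deltas=[
    [0.001,0,0.04,0,-1],
    [0,0,0.04,0,-1],
    [0,0,0.04,0,-1],
    [0,0,0.04,0,-1],
    [0,0,0.04,0,-1],
    [0,0,0.021,0,-1],
    [0,0,0,0,-1],
  ],
)

```text
time: 2.48
position: [590.4, -111.5, 8.0]
tool_rot: [-0.001, 0.993, 0.115, -0.003]
wrist_force: [0.9, 0.4, -0.0]
finger_gap: 0.2
gripper_force: 0.0
```

```bash
python3 -c "
from h import *
st();save('wrist','w1.png')"
```

```text
t 2.48 press [  -3.  -167.1] z 8.0 toolyaw-press 0.0 tilt [-0.005  0.001] F press [1.  0.1] -0.0 M [-0.01  0.02 -0.  ] gap 0.2 grip 0.0 j [-0.26  0.58  1.69  0.    0.87  1.08]
```

View pics/w1.png

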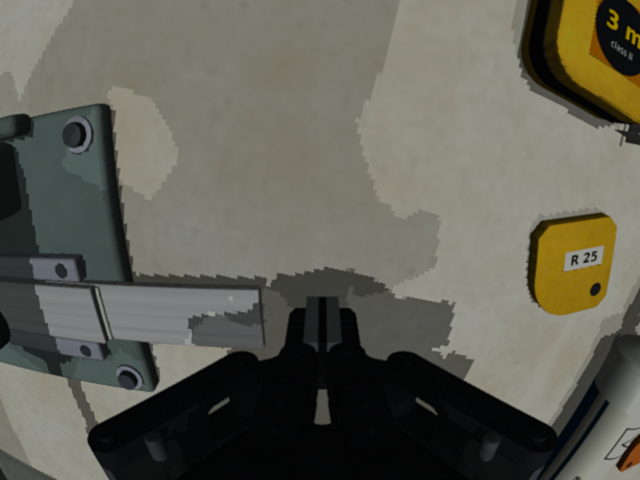

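The tail edge is at about (264,290–345). The fingertips are at about (322,300), level with it and some 15 mm clear. The R 25 gauge and the tape measure are well off to the right. I'll push now.

Request:
step_arm(
  deltas=[
    [0.003,-0.005,0,0,-1],
    [0,-0.005,0,0,-1],
    [0,-0.005,0,0,-1],
    [0,-0.005,0,0,-1],
    [0,-0.005,0,0,-1],
    [0,-0.005,0,0,-1],
    [0,-0.005,0,0,-1],
    [0,-0.005,0,0,-1],
    [0,-0.004,0,0,-1],
    [0,-0.004,0,0,-1],
    [0,0,0,0,-1],
  ],
)

```text
time: 3.9
position: [584.5, -64.1, 10.4]
tool_rot: [-0.0, 0.993, 0.115, 0.0]
wrist_force: [0.0, -0.2, 2.0]
finger_gap: -0.3
gripper_force: 1.4
```

```bash
python3 -c "
from h import *
st()"
```

```text
t 3.9 press [   2.  -119.6] z 10.4 toolyaw-press 0.0 tilt [0.    0.001] F press [-0.  -0.2] 2.0 M [-0.08 -0.03 -0.05] gap -0.3 grip 1.4 j [-0.18  0.56  1.73  0.    0.85  1.16]
```

Request:
step_arm(
  deltas=[
    [-0.001,-0.002,0.001,0,-1],
    [0,-0.002,0,0,-1],
    [0,-0.002,0,0,-1],
    [0,-0.001,0,0,-1],
    [0,0,0,0,-1],
  ],
)

```text
time: 4.53
position: [582.1, -58.1, 9.4]
tool_rot: [0.0, 0.993, 0.115, 0.0]
wrist_force: [0.7, -3.7, 4.7]
finger_gap: -0.3
gripper_force: 3.5
```

```bash
python3 -c "
from h import *
st();save('scene','s2.png');
im=cv2.imread('pics/s2.png')[215:345,275:395];cv2.imwrite('pics/s2c.png',cv2.resize(im,(552,598),interpolation=cv2.INTER_CUBIC))"
```

```text
t 4.53 press [   1.  -113.2] z 9.4 toolyaw-press 0.0 tilt [ 0. -0.] F press [-0.2 -3.8] 4.7 M [-0.64 -0.24 -0.03] gap -0.3 grip 3.5 j [-0.17  0.56  1.74 -0.    0.84  1.17]
```

View pics/s2c.png

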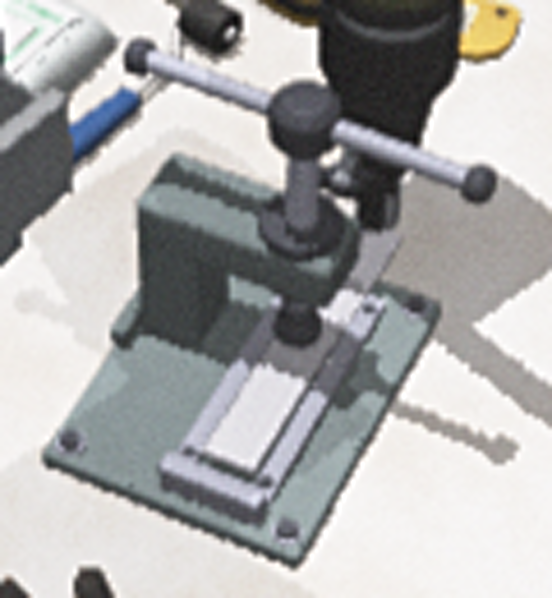

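The specimen's far edge (205–250, 458–475) has nearly reached the stop. I'll press on gently until the force rises.

Request:
step_arm(
  deltas=[
    [0,-0.001,0,0,-1],
    [0,-0.001,0,0,-1],
    [0,-0.001,0,0,-1],
    [0,0,0,0,-1],
    [0,0,0,0,-1],
  ],
)

```text
time: 5.2
position: [581.2, -55.1, 9.4]
tool_rot: [0.0, 0.993, 0.115, 0.0]
wrist_force: [1.2, -4.5, 5.0]
finger_gap: 0.1
gripper_force: 3.9
```

```bash
python3 -c "
from h import *
st()
S=lambda a,b:(275+a/4.6-.4,215+b/4.6-.4)
for q in [(205,458),(250,475)]: print(Rp.T@(onz('scene',*S(*q),22)[:2]-O))"
```

```text
t 5.2 press [   0.9 -110.1] z 9.4 toolyaw-press 0.0 tilt [ 0. -0.] F press [ 0.1 -4.6] 5.0 M [-0.6  -0.16  0.05] gap 0.1 grip 3.9 j [-0.17  0.56  1.74 -0.    0.84  1.17]
[10.41128888 84.63928918]
[-15.21527028  83.83616064]
```

Request:
step_arm(
  deltas=[
    [0,-0.001,0,0,-1],
    [0,-0.001,0,0,-1],
    [0,-0.001,0,0,-1],
    [0,0,0,0,-1],
    [0,0,0,0,-1],
  ],
)

```text
time: 5.82
position: [580.7, -52.4, 9.6]
tool_rot: [0.0, 0.993, 0.115, 0.0]
wrist_force: [0.5, -5.1, 4.9]
finger_gap: -0.2
gripper_force: 4.3
```

```bash
python3 -c "
from h import *
st()"
```

```text
t 5.83 press [   1.  -107.3] z 9.6 toolyaw-press 0.0 tilt [ 0. -0.] F press [-0.7 -5.1] 4.9 M [-0.7  -0.18  0.02] gap -0.2 grip 4.3 j [-0.16  0.56  1.74 -0.    0.84  1.18]
```

Request:
step_arm(
  deltas=[
    [0,-0.001,0,0,-1],
    [0,-0.001,0,0,-1],
    [0,-0.001,0,0,-1],
    [0,0,0,0,-1],
    [0,0,0,0,-1],
  ],
)

```text
time: 6.45
position: [580.3, -49.6, 9.7]
tool_rot: [0.0, 0.993, 0.115, 0.0]
wrist_force: [0.9, -6.0, 8.0]
finger_gap: -0.3
gripper_force: 4.6
```

```bash
python3 -c "
from h import *
st()"
```

```text
t 6.45 press [   1.2 -104.5] z 9.7 toolyaw-press 0.0 tilt [ 0.001 -0.001] F press [-0.5 -6.1] 8.0 M [-0.83 -0.17  0.04] gap -0.3 grip 4.6 j [-0.16  0.56  1.74 -0.    0.84  1.18]
```

Request:
step_arm(
  deltas=[
    [0,-0.001,0,0,-1],
    [0,-0.001,0,0,-1],
    [0,0,0,0,-1],
    [0,0,0,0,-1],
  ],
)

```text
time: 6.95
position: [580.0, -47.8, 9.9]
tool_rot: [0.001, 0.993, 0.115, 0.001]
wrist_force: [1.0, -5.7, 7.2]
finger_gap: 0.2
gripper_force: 4.9
```

```bash
python3 -c "
from h import *
st();save('wrist','w3.png')
save('top','t3.png')
im=cv2.imread('pics/t3.png')[190:330,260:420];a=cv2.resize(im,(480,420),interpolation=cv2.INTER_CUBIC)
im=cv2.imread('pics/w3.png')[200:400,0:380];b=cv2.resize(im,(320,168))
save('scene','s3.png');im=cv2.imread('pics/s3.png')[280:345,300:360];c=cv2.resize(im,(320,347),interpolation=cv2.INTER_CUBIC)
o=np.zeros((520,800,3),np.uint8);o[:420,:480]=a;o[:168,480:]=b;o[170:517,480:]=c;cv2.imwrite('pics/c3.png',o)"
```

```text
t 6.95 press [   1.4 -102.7] z 9.9 toolyaw-press 0.001 tilt [ 0.001 -0.001] F press [-0.3 -5.8] 7.2 M [-0.92 -0.17  0.02] gap 0.2 grip 4.9 j [-0.15  0.56  1.74 -0.    0.84  1.19]
```

View pics/c3.png

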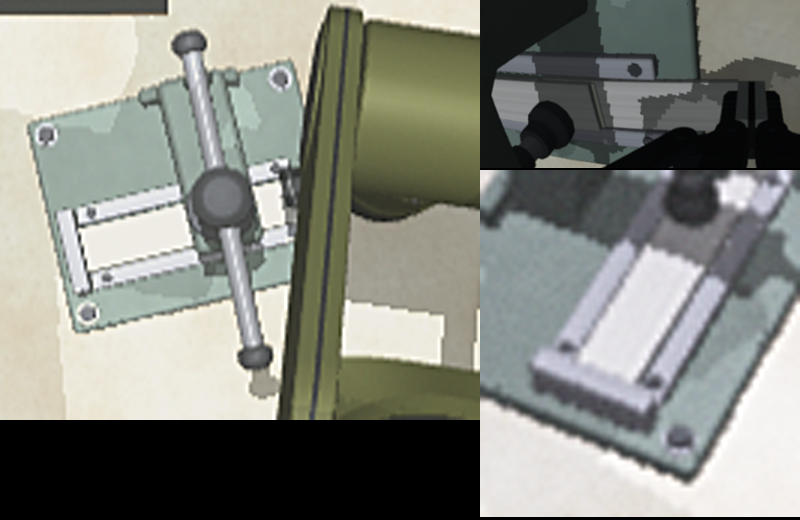

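The specimen's white end now meets the stop in both views, at top-crop (80,228). I'll check with a bit more push for a clear force rise.

Request:
step_arm(
  deltas=[
    [0,-0.001,0,0,-1],
    [0,-0.001,0,0,-1],
    [0,-0.001,0,0,-1],
    [0,0,0,0,-1],
    [0,0,0,0,-1],
  ],
)

```text
time: 7.72
position: [580.0, -47.3, 10.0]
tool_rot: [0.002, 0.993, 0.115, 0.001]
wrist_force: [1.3, -13.1, 6.3]
finger_gap: -0.2
gripper_force: 7.6
```

```bash
python3 -c "
from h import *
st()"
```

```text
t 7.72 press [   1.5 -102.2] z 10.0 toolyaw-press 0.002 tilt [ 0.003 -0.004] F press [ -1.7 -13.1] 6.3 M [-2.2  -0.21  0.02] gap -0.2 grip 7.6 j [-0.15  0.56  1.74 -0.01  0.84  1.19]
```

Home: the TCP has stalled and the push force has jumped to 13 N. Next I back off, rise, and turn the tool to start on the far end of the bar.

Request:
step_arm(
  deltas=[
    [0,0.01,0,0,-1],
    [0,0.015,0,0,-1],
    [0,0.015,-0.01,0,-1],
    [0,0,-0.05,0,-1],
    [0,0,-0.05,0,-1],
    [0,0,-0.05,0,0],
    [0,0,-0.05,0,0],
    [0,0,-0.05,-0.173,0],
    [0,0,0,-0.173,0],
    [0,0,0,-0.173,0],
    [0,0,0,-0.173,0],
    [0,0,0,-0.173,0],
  ],
)

```text
time: 9.22
position: [587.2, -83.7, 269.4]
tool_rot: [-0.001, 0.852, 0.523, -0.0]
wrist_force: [0.6, -0.0, -0.5]
finger_gap: 43.0
gripper_force: 0.0
```

Request:
step_arm(
  deltas=[
    [0,0,0,-0.173,0],
    [0,0,0,-0.173,0],
    [0,0,0,-0.173,0],
    [0,0,0,-0.173,0],
    [0,0,0,-0.173,0],
    [0,0,0,-0.173,0],
    [0,0,0,-0.173,0],
    [0,0,0,-0.173,0],
    [0,0,0,-0.173,0],
    [0,0,0,-0.173,0],
    [0,0,0,-0.173,0],
    [0,0,0,-0.173,0],
  ],
)

```text
time: 10.72
position: [587.2, -83.7, 269.3]
tool_rot: [-0.001, -0.017, 1.0, 0.0]
wrist_force: [-0.2, -0.9, 0.0]
finger_gap: 42.8
gripper_force: 0.0
```

Request:
step_arm(
  deltas=[
    [0,0,0,-0.173,0],
    [0,0,0,0,0],
    [0,0,0,0,0],
  ],
)

```text
time: 11.1
position: [587.6, -83.5, 269.3]
tool_rot: [-0.0, -0.099, 0.995, 0.0]
wrist_force: [-0.3, 1.2, -0.1]
finger_gap: 42.6
gripper_force: 0.0
```

```bash
cat >> h.py <<'E'
HUB=np.array([555.3,51.9])
def torque(s):
    r=(s['position'][:2]-HUB)/1000;f=s['wrist_force']
    return -(r[0]*f[1]-r[1]*f[0]), -s['ft_torque'][2]
def go(s,M,tgt):   # tool-frame shift to world target (m)
    print('shift tool mm',(M.T@(np.array(tgt)-s['position'])).round(1))
E
python3 -c "
from h import *
s,M=st();go(s,M,[623.9,66.0,255])"
```

```text
t 11.1 press [   0.6 -139.2] z 269.3 toolyaw-press -3.172 tilt [-0.  0.] F press [0.  1.2] -0.1 M [ 0.   -0.02  0.04] gap 42.6 grip 0.0 j [-0.21  0.31  1.41  0.    1.43 -1.98]
shift tool mm [-65.2 139.4  14.3]
```

Request:
step_arm(
  deltas=[
    [-0.016,0.035,0,0,0],
    [-0.016,0.035,0,0,0],
    [-0.016,0.035,0,0,0],
    [-0.017,0.034,0,0,0],
    [0,0,0.02,0,0],
    [0,0,0.02,0,0],
    [0,0,0.02,0,0],
    [0,0,0.015,0,0],
    [0,0,0.012,0,0],
    [0,0,0,0,0],
  ],
)

```text
time: 12.35
position: [623.0, 65.7, 181.3]
tool_rot: [-0.001, -0.101, 0.995, 0.0]
wrist_force: [0.1, 0.1, -0.3]
finger_gap: 42.8
gripper_force: 0.0
```

```bash
python3 -c "
from h import *
s,M=st();go(s,M,[623.9,66.0,182])
save('wrist','w4.png')"
```

```text
t 12.35 press [69.  -1.9] z 181.3 toolyaw-press -3.17 tilt [-0.002 -0.   ] F press [0.2 0.1] -0.3 M [-0.03 -0.03 -0.03] gap 42.8 grip 0.0 j [ 0.04  0.42  1.46  0.    1.26 -1.73]
shift tool mm [-1.   0.1 -0.7]
```

View pics/w4.png

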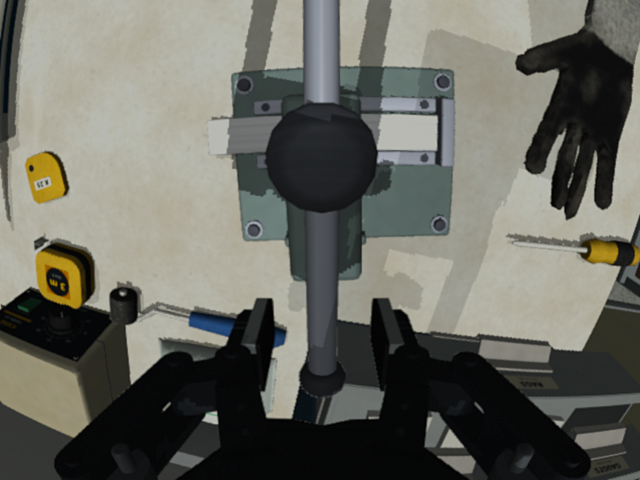

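The bar runs up the image at column ~322, centred between the open fingers, with the knob just behind at (322,378). I'll close loosely to a gap of about 16 mm, so the bar is pushed without grip stress, and start the first half turn.

Request:
step_arm(
  deltas=[
    [-0.001,0,0,0,-0.62],
    [0,0,0,0,-0.62],
    [0,0,0,0,-0.62],
    [0,0,0,0,-0.62],
    [0.00106,-0.01216,0.00067,0.1745,-0.62],
    [0.00106,-0.01216,0.00067,0.1745,-0.62],
    [0.00106,-0.01216,0.00067,0.1745,-0.62],
    [0.00106,-0.01216,0.00067,0.1745,-0.62],
  ],
)

```text
time: 13.4
position: [618.6, 20.0, 180.0]
tool_rot: [0.001, 0.248, 0.969, 0.002]
wrist_force: [1.3, 5.4, -1.3]
finger_gap: 16.3
gripper_force: 2.3
```

```bash
cat >> h.py <<'E'
def rep():
    s,M=st();d=s['position'][:2]-HUB
    print('r',np.hypot(*d).round(1),'cwangle',round(-(np.arctan2(d[1],d[0])-YAW),3),'toolx inward cw',round(-np.arctan2(-M[1,0],-M[0,0])+YAW,3),'torque',torque(s),'sum',round(sum(torque(s)),3))
E
python3 -c "
from h import *
rep()"
```

```text
t 13.4 press [ 54.4 -45.5] z 180.0 toolyaw-press 2.411 tilt [0.003 0.003] F press [2.5 4.9] -1.3 M [ 0.71 -0.25  0.04] gap 16.3 grip 2.3 j [-0.04  0.41  1.48  0.    1.25 -1.11]
r 70.9 cwangle 0.696 toolx inward cw 0.731 torque (np.float64(-0.3812844403834703), np.float64(-0.04236590361095807)) sum -0.424
```

Request:
step_arm(
  deltas=[
    [0.00106,-0.01216,0.00067,0.1745,-0.62],
    [0.00106,-0.01216,0.00067,0.1745,-0.62],
    [0.00106,-0.01216,0.00067,0.1745,-0.62],
    [0.00106,-0.01216,0.00067,0.1745,-0.62],
    [0.00106,-0.01216,0.00067,0.1745,-0.62],
    [0.00106,-0.01216,0.00067,0.1745,-0.62],
    [0.00106,-0.01216,0.00067,0.1745,-0.62],
    [0.00106,-0.01216,0.00067,0.1745,-0.62],
    [0.00106,-0.01216,0.00067,0.1745,-0.62],
    [0.00106,-0.01216,0.00067,0.1745,-0.62],
  ],
)

```text
time: 14.65
position: [514.3, -5.0, 173.8]
tool_rot: [0.003, 0.901, 0.433, 0.001]
wrist_force: [2.7, -5.4, 0.4]
finger_gap: 16.3
gripper_force: 2.6
```

```bash
python3 -c "
from h import *
rep()"
```

```text
t 14.65 press [-52.9 -46.1] z 173.8 toolyaw-press 0.666 tilt [ 0.005 -0.004] F press [ 1.4 -5.8] 0.4 M [-0.89 -0.42  0.05] gap 16.3 grip 2.6 j [-0.09  0.27  1.72 -0.    1.15  0.59]
r 70.1 cwangle 2.425 toolx inward cw 2.476 torque (np.float64(-0.37277198955592283), np.float64(-0.0535736566206194)) sum -0.426
```

Request:
step_arm(
  deltas=[
    [0.00106,-0.01216,0.00067,0.1745,-0.62],
    [0.00106,-0.01216,0.00067,0.1745,-0.62],
  ],
)

```text
time: 14.9
position: [497.0, 13.3, 172.3]
tool_rot: [0.002, 0.963, 0.27, 0.001]
wrist_force: [1.1, -5.8, 0.3]
finger_gap: 15.8
gripper_force: 2.6
```

```bash
python3 -c "
from h import *
rep()"
```

```text
t 14.9 press [-65.6 -24.3] z 172.3 toolyaw-press 0.317 tilt [ 0.002 -0.004] F press [-0.3 -5.8] 0.3 M [-0.93 -0.1   0.01] gap 15.8 grip 2.6 j [-0.06  0.25  1.75 -0.    1.13  0.97]
r 69.9 cwangle 2.787 toolx inward cw 2.825 torque (np.float64(-0.37678550874608957), np.float64(-0.013274022330723294)) sum -0.39
```

Request:
step_arm(
  deltas=[
    [0.00106,-0.01216,0.00067,0.1745,-0.62],
  ],
)

```text
time: 15.02
position: [491.0, 24.4, 171.5]
tool_rot: [0.002, 0.983, 0.185, 0.0]
wrist_force: [-0.4, -5.5, 0.5]
finger_gap: 16.6
gripper_force: 2.6
```

```bash
python3 -c "
from h import *
rep()"
```

```text
t 15.03 press [-68.8 -12.1] z 171.5 toolyaw-press 0.142 tilt [ 0.001 -0.004] F press [-1.6 -5.3] 0.5 M [-0.89  0.    0.02] gap 16.6 grip 2.6 j [-0.03  0.25  1.76 -0.    1.13  1.17]
r 69.9 cwangle 2.967 toolx inward cw 2.999 torque (np.float64(-0.3434862079136654), np.float64(-0.015530687336524731)) sum -0.359
```

Request:
step_arm(
  deltas=[
    [0.00106,-0.01216,0.00067,0.1745,-0.62],
  ],
)

```text
time: 15.15
position: [487.1, 36.3, 170.7]
tool_rot: [0.002, 0.995, 0.099, 0.0]
wrist_force: [0.1, -5.4, 2.3]
finger_gap: 16.2
gripper_force: 2.5
```

```bash
python3 -c "
from h import *
rep()"
```

```text
t 15.15 press [-70.    0.3] z 170.7 toolyaw-press -0.032 tilt [ 0.    -0.004] F press [-1.2 -5.3] 2.3 M [-0.81  0.05  0.03] gap 16.2 grip 2.5 j [-0.01  0.25  1.77 -0.    1.13  1.37]
r 70.0 cwangle 3.146 toolx inward cw 3.174 torque (np.float64(-0.3684626453587535), np.float64(-0.03243531102346137)) sum -0.401
```

Request:
step_arm(
  deltas=[
    [0,0,0,0,0],
    [0,0,0,0,0],
    [0,0,-0.02,0,0],
    [0,0,-0.03,0,0],
    [0,0,-0.03,0,0],
    [0,0,-0.01,-0.1776,0],
    [0,0,0,-0.1776,0],
    [0,0,0,-0.1776,0],
    [0,0,0,-0.1776,0],
    [0,0,0,-0.1776,0],
    [0,0,0,-0.1776,0],
    [0,0,0,-0.1776,0],
  ],
)

```text
time: 16.65
position: [487.5, 37.6, 260.2]
tool_rot: [-0.0, 0.747, 0.665, 0.0]
wrist_force: [-0.1, 1.0, -0.8]
finger_gap: 42.8
gripper_force: 0.0
```

Request:
step_arm(
  deltas=[
    [0,0,0,-0.1776,0],
    [0,0,0,-0.1776,0],
    [0,0,0,-0.1776,0],
    [0,0,0,-0.1776,0],
    [0,0,0,-0.1776,0],
    [0,0,0,-0.1776,0],
    [0,0,0,-0.1776,0],
    [0,0,0,-0.1776,0],
    [0,0,0,-0.1776,0],
    [0,0,0,-0.1776,0],
    [0,0,0,-0.1776,0],
    [0,0,0,0,0],
  ],
)

```text
time: 18.15
position: [487.4, 37.7, 260.2]
tool_rot: [-0.0, -0.128, 0.992, 0.0]
wrist_force: [-0.1, 0.5, -0.8]
finger_gap: 43.0
gripper_force: 0.0
```

```bash
python3 -c "
from h import *
s,M=st();go(s,M,[623.1,69.5,170]);rep()"
```

```text
t 18.15 press [-69.3   1.6] z 260.2 toolyaw-press -3.114 tilt [-0.  0.] F press [0.1 0.5] -0.8 M [ 0.02  0.09 -0.  ] gap 43.0 grip 0.0 j [-0.01  0.16  1.63  0.    1.35 -1.84]
shift tool mm [-139.3   -3.8   90.1]
t 18.15 press [-69.3   1.6] z 260.2 toolyaw-press -3.114 tilt [-0.  0.] F press [0.1 0.5] -0.8 M [ 0.02  0.09 -0.  ] gap 43.0 grip 0.0 j [-0.01  0.16  1.63  0.    1.35 -1.84]
r 69.3 cwangle 3.165 toolx inward cw -0.028 torque (np.float64(0.03323094536434392), np.float64(0.0005391681713180834)) sum 0.034
```

Request:
step_arm(
  deltas=[
    [-0.035,-0.001,0,0,0],
    [-0.035,-0.001,0,0,0],
    [-0.035,-0.001,0,0,0],
    [-0.034,-0.001,0,0,0],
    [0,0,0.025,0,0],
    [0,0,0.025,0,0],
    [0,0,0.024,0,0],
    [0,0,0.015,0,0],
    [0,0,0,0,-0.62],
    [0,0,0,0,-0.62],
    [0,0,0,0,-0.62],
  ],
)

```text
time: 19.52
position: [623.6, 69.5, 172.5]
tool_rot: [0.001, -0.129, 0.992, -0.0]
wrist_force: [0.5, -0.4, 0.9]
finger_gap: 16.3
gripper_force: 0.0
```

```bash
python3 -c "
from h import *
rep();save('wrist','w5.png')"
```

```text
t 19.52 press [70.5  1.6] z 172.5 toolyaw-press -3.113 tilt [0.002 0.   ] F press [ 0.4 -0.5] 0.9 M [-0.07  0.02 -0.04] gap 16.3 grip 0.0 j [ 0.04  0.42  1.48  0.    1.24 -1.78]
r 70.6 cwangle -0.022 toolx inward cw -0.028 torque (np.float64(0.03667325266461448), np.float64(0.03752952734967828)) sum 0.074
```

View pics/w5.png

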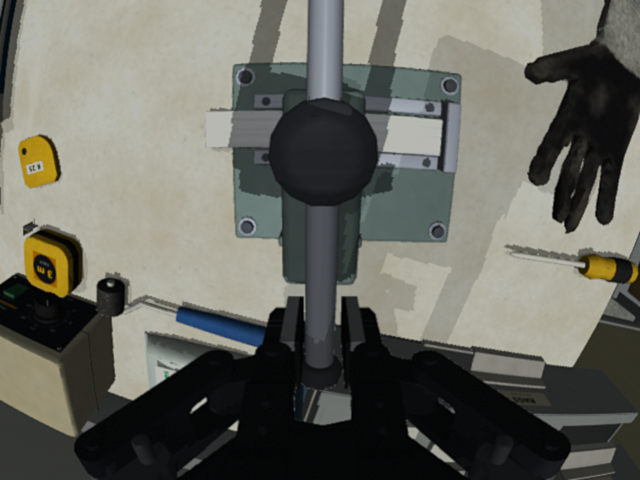

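The bar sits between the nearly closed fingers at column 320, and the specimen is still at the stop. Now the second half turn, reading the torque as I go.

Request:
step_arm(
  deltas=[
    [0.00106,-0.01216,0.00067,0.1745,-0.62],
    [0.00106,-0.01216,0.00067,0.1745,-0.62],
  ],
)

```text
time: 19.82
position: [625.2, 46.9, 171.0]
tool_rot: [0.001, 0.048, 0.999, 0.002]
wrist_force: [-1.7, 3.9, 1.8]
finger_gap: 16.2
gripper_force: 2.3
```

```bash
python3 -c "
from h import *
rep()"
```

```text
t 19.82 press [ 66.9 -20.8] z 171.0 toolyaw-press 2.816 tilt [0.002 0.003] F press [-0.8  4.2] 1.8 M [0.71 0.09 0.01] gap 16.2 grip 2.3 j [ 0.01  0.43  1.48  0.    1.24 -1.47]
r 70.1 cwangle 0.301 toolx inward cw 0.326 torque (np.float64(-0.26117390519735606), np.float64(-0.010848292679293825)) sum -0.272
```

Request:
step_arm(
  deltas=[
    [0.00106,-0.01216,0.00067,0.1745,-0.62],
  ],
)

```text
time: 19.95
position: [623.4, 34.7, 170.4]
tool_rot: [0.001, 0.135, 0.991, 0.002]
wrist_force: [-1.1, 4.2, 0.1]
finger_gap: 16.4
gripper_force: 2.3
```

```bash
python3 -c "
from h import *
rep()"
```

```text
t 19.95 press [ 62.4 -32.2] z 170.4 toolyaw-press 2.641 tilt [0.002 0.003] F press [-0.1  4.4] 0.1 M [0.73 0.01 0.03] gap 16.4 grip 2.3 j [-0.01  0.42  1.48  0.    1.23 -1.31]
r 70.3 cwangle 0.476 toolx inward cw 0.501 torque (np.float64(-0.2693173605517194), np.float64(-0.03100532969909703)) sum -0.3
```

Request:
step_arm(
  deltas=[
    [0.00106,-0.01216,0.00067,0.1745,-0.62],
  ],
)

```text
time: 20.08
position: [619.6, 23.2, 169.7]
tool_rot: [0.001, 0.221, 0.975, 0.002]
wrist_force: [1.3, 5.3, 0.4]
finger_gap: 16.3
gripper_force: 2.3
```

```bash
python3 -c "
from h import *
rep()"
```

```text
t 20.07 press [ 56.1 -42.6] z 169.7 toolyaw-press 2.466 tilt [0.003 0.003] F press [2.5 4.9] 0.4 M [ 0.71 -0.14  0.06] gap 16.3 grip 2.3 j [-0.03  0.42  1.5   0.    1.23 -1.16]
r 70.4 cwangle 0.65 toolx inward cw 0.675 torque (np.float64(-0.38035806544244233), np.float64(-0.06406697534058983)) sum -0.444
```

```bash
cat > r.py <<'E'
from h import *
s=ctrl.get_state();d=s['position'][:2]-HUB;M=s['ft_torque'][:2];u=d/np.hypot(*d)
print('t',round(s['time'],2),'cw',round(float(-(np.arctan2(d[1],d[0])-YAW)),3),'z',s['position'][2].round(1),'T',round(float(sum(torque(s))),3),'Mrad',round(float(M@u),3),'Mtan',round(float(M[1]*u[0]-M[0]*u[1]),3),'grip',round(s['gripper_force'],2),'Fz',s['wrist_force'][2].round(1),'j6',s['joints'][5].round(2))
E
python3 r.py
```

```text
t 20.07 cw 0.65 z 169.7 T -0.444 Mrad 0.71 Mtan 0.164 grip 2.3 Fz 0.4 j6 -1.16
```

Request:
step_arm(
  deltas=[
    [0.00106,-0.01216,0.00067,0.1745,-0.62],
  ],
)

```text
time: 20.2
position: [613.9, 12.4, 169.1]
tool_rot: [0.002, 0.305, 0.952, 0.002]
wrist_force: [2.1, 4.4, -1.0]
finger_gap: 16.4
gripper_force: 2.3
```

```bash
python3 r.py
```

```text
t 20.2 cw 0.822 z 169.1 T -0.331 Mrad 0.71 Mtan 0.115 grip 2.32 Fz -1.0 j6 -1.0
```

Request:
step_arm(
  deltas=[
    [0.00106,-0.01216,0.00067,0.1745,-0.62],
  ],
)

```text
time: 20.32
position: [606.4, 2.9, 168.5]
tool_rot: [0.002, 0.387, 0.922, 0.002]
wrist_force: [3.8, 2.8, 0.3]
finger_gap: 16.1
gripper_force: 2.3
```

```bash
python3 r.py
```

```text
t 20.32 cw 0.994 z 168.5 T -0.391 Mrad 0.743 Mtan 0.049 grip 2.35 Fz 0.3 j6 -0.84
```

Request:
step_arm(
  deltas=[
    [0.00106,-0.01216,0.00067,0.1745,-0.62],
  ],
)

```text
time: 20.45
position: [597.5, -5.3, 167.9]
tool_rot: [0.002, 0.466, 0.885, 0.002]
wrist_force: [4.1, 2.9, -1.6]
finger_gap: 16.2
gripper_force: 2.4
```

```bash
python3 r.py
```

```text
t 20.45 cw 1.165 z 167.9 T -0.453 Mrad 0.697 Mtan 0.052 grip 2.38 Fz -1.6 j6 -0.68
```

Request:
step_arm(
  deltas=[
    [0.00106,-0.01216,0.00067,0.1745,-0.62],
  ],
)

```text
time: 20.58
position: [587.4, -11.8, 167.3]
tool_rot: [0.003, 0.541, 0.841, 0.002]
wrist_force: [4.9, 1.8, -1.5]
finger_gap: 16.3
gripper_force: 2.6
```

```bash
python3 r.py
```

```text
t 20.57 cw 1.334 z 167.3 T -0.423 Mrad 0.847 Mtan -0.07 grip 2.63 Fz -1.5 j6 -0.52
```

Request:
step_arm(
  deltas=[
    [0.00027,-0.0061,0.00033,0.0873,-0.62],
  ],
)

```text
time: 20.7
position: [581.8, -14.5, 167.0]
tool_rot: [0.003, 0.577, 0.817, 0.002]
wrist_force: [6.6, 1.1, -2.9]
finger_gap: 16.2
gripper_force: 2.8
```

```bash
python3 r.py
```

```text
t 20.7 cw 1.421 z 167.0 T -0.438 Mrad 0.864 Mtan -0.157 grip 2.83 Fz -2.9 j6 -0.44
```

Request:
step_arm(
  deltas=[
    [0.00027,-0.0061,0.00033,0.0873,-0.62],
  ],
)

```text
time: 20.82
position: [576.6, -16.4, 166.7]
tool_rot: [0.003, 0.611, 0.791, 0.002]
wrist_force: [7.2, 0.6, -1.8]
finger_gap: 16.1
gripper_force: 3.1
```

```bash
python3 r.py
```

```text
t 20.82 cw 1.497 z 166.7 T -0.561 Mrad 0.965 Mtan -0.236 grip 3.08 Fz -1.8 j6 -0.36
```

Contact is clear: the pad force rose from 2.35 to 3.08, which puts touching at about 1.24 rad and the torque now at about 0.55 N m. The target is about 0.67 N m.

Request:
step_arm(
  deltas=[
    [0.00027,-0.0061,0.00033,0.0873,-0.62],
  ],
)

```text
time: 20.95
position: [571.1, -17.9, 166.5]
tool_rot: [0.004, 0.645, 0.764, 0.003]
wrist_force: [7.6, -0.1, -3.8]
finger_gap: 16.4
gripper_force: 3.3
```

```bash
python3 r.py
```

```text
t 20.95 cw 1.578 z 166.5 T -0.598 Mrad 1.02 Mtan -0.318 grip 3.33 Fz -3.8 j6 -0.27
```

Request:
step_arm(
  deltas=[
    [0.00027,-0.0061,0.00033,0.0873,-0.62],
  ],
)

```text
time: 21.08
position: [565.4, -19.0, 166.2]
tool_rot: [0.004, 0.678, 0.735, 0.003]
wrist_force: [7.8, -2.6, -3.3]
finger_gap: 16.2
gripper_force: 3.6
```

```bash
python3 r.py
```

```text
t 21.07 cw 1.658 z 166.2 T -0.572 Mrad 1.144 Mtan -0.406 grip 3.59 Fz -3.3 j6 -0.19
```

Request:
step_arm(
  deltas=[
    [6e-05,-0.0028,0.00015,0.04,-0.62],
    [0,0,0,0,-0.62],
  ],
)

```text
time: 21.32
position: [562.3, -19.5, 166.0]
tool_rot: [0.004, 0.692, 0.722, 0.002]
wrist_force: [6.8, -2.6, -2.1]
finger_gap: 16.2
gripper_force: 3.0
```

```bash
python3 r.py
```

```text
t 21.32 cw 1.703 z 166.0 T -0.489 Mrad 0.929 Mtan -0.443 grip 3.04 Fz -2.1 j6 -0.15
```

Torque is about 0.66 N m, half as heavy again. I'll release and withdraw straight up.

Request:
step_arm(
  deltas=[
    [0,0,0,0,0],
    [0,0,0,0,0],
    [0,0,-0.02,0,0],
    [0,0,-0.04,0,0],
    [0,0,-0.05,0,0],
    [0,0,-0.05,0,0],
    [0,0,0,0,0],
    [0,0,0,0,0],
  ],
)

```text
time: 22.32
position: [557.4, -18.2, 324.1]
tool_rot: [-0.0, 0.691, 0.722, -0.0]
wrist_force: [-0.6, 1.3, -0.6]
finger_gap: 42.6
gripper_force: 0.0
```

```bash
python3 -c "
import r
from h import *
save('scene','s6.png');im=cv2.imread('pics/s6.png')[200:345,270:400];cv2.imwrite('pics/s6c.png',cv2.resize(im,(520,580),interpolation=cv2.INTER_CUBIC))"
```

```text
t 22.32 cw 1.77 z 324.1 T 0.022 Mrad -0.052 Mtan 0.016 grip 0.0 Fz -0.6 j6 -0.15
```

View pics/s6c.png

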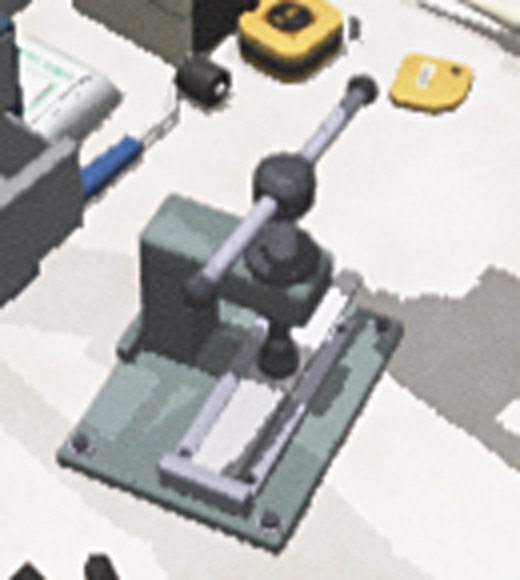

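The foot at (278,360) sits on the specimen, whose end is against the stop near (215,470). The gripper is clear of everything and the tools are undisturbed, so I'm handing in.

```bash
python3 -c "
from station import ctrl
print(ctrl.sign_off())"
```

```text
the job is handed in; nothing more can be done
None
```

I pushed the specimen home against the stop and clamped it at about 0.66 N m, roughly 60 N under the foot (both estimated from pad force and handle angle). The gripper is clear, the tools were not disturbed, and I handed the job in at about 22 s; no verdict came back.

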